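Switch on the battery charger at the bench socket strip

ROBOT

A 6-joint arm with a two-finger parallel gripper is mounted at the origin on the work surface. World frame = base frame: x ahead of the robot, y to its left, z up, the work surface at z = 0. Lengths are in m, angles in rad, forces in N, time in s.
With the tool pointing down it reaches from about 0.375 to 0.9 m from the base axis. Payload 3.1 kg.
Tool frame: the origin (TCP) lies on the centre line of the jaws, within the pads' length; the fingertips stand 19 mm ahead of it and the grasp point (between the pads) is the TCP; z points along the fingers, y is the line along which they close (so a half turn about z gives the same grasp; the last joint's range is limited). The gripper opens to 85 mm and grips with 20 to 120 N. Pads are 22 mm wide; open, the fingers measure 114 mm over their backs; the gripper's body (76 mm by 85 mm) begins 54 mm behind the grasp point. The pads swing forward as they close: fully open they stand 13 mm farther back than shut.
Start: joints at [-1.339, 0.527, 1.433, -0, 1.181, -0.178], TCP at [0.249, -0.573, 0.25] pointing down, gripper open.
Joint ranges: [-3.08, 3.08], [-0.75, 2.2], [0.22, 2.44], [-1.43, 4.57], [0, 2.65], [-2.85, 2.85]. Speed limits (rad/s): [2.79, 2.79, 3.14, 3.14, 3.14, 3.14].

INTERFACE

Orientations are given as a unit quaternion [x, y, z, w].
In Python, from station import manip, cams, sign_off gives the robot as it stands.
- The arm moves only by the tool carry_out, never from a script. Its argument "targets" is a list that holds one entry, the list of rows, each a list of 7 numbers: the shift along the tool's x, y, z in cm, then the turn, a rotation vector about the tool's x, y, z in degrees, then the finger opening in cm, from 0 to 8.54. A call has 1 to 12 rows; each row is the pose to reach, as a shift and turn from the pose commanded when the call began, along the tool's axes at that moment; what a row does not reach only later rows make up. A row lasts 1/12 s, in which the tool goes at most 41.7 mm and 7.16 degrees, less where a joint would pass 70% of its speed; a pose out of reach is approached as far as the arm can. A call with a gripper value outside its range is refused whole. The fingers move at their own pace and stop on an object; "force" is the grip in N (left out, the last holds). Time passes only in rows, so rows that repeat a pose let the fingers close. It gives the time, the measured TCP pose, the force, the opening and the grip force at its end, in the units of the state.
- manip.sense(): the state, without advancing time (a new reading comes with each control period).
- cams.snapshot(name): name is "side" or "top" or "wrist"; returns the picture (480x640x3 uint8, red, green, blue); there is no depth.
- cams.camera_info(name): a dict with "K" (3x3 intrinsics, pixels), "k1" (the pictures are not rectified: a ray, as slopes to the right and down, at radius r is drawn at 1 + k1 r^2 times it, then the intrinsics apply), "T" (4x4, takes a point from camera to world coordinates). Camera axes: x right, y down, z forward; pixel columns grow to the right and rows downward; lengths in m; the calibration is good to about 2 mm. A picture is of the moment at which its call begins: read the wrist's pose just before it. camera_info takes no time and is no camera call; for the wrist camera it gives the pose at the moment of the call.
- sign_off(): hands the job in; it is judged then, once.
The state is a dict: "t": time; "q": joint angles; "qd": joint speeds; "tau": joint torques, N m; "tcp_pos": TCP position; "tool_rot": TCP orientation; "force": force on the tool from outside, world axes, zero at the start; "ft_torque": the same for the moment, N m; "finger_gap": opening from 0.0 (shut) to 1.0 (fully open); "gripper_force": force on a finger pad.
Only numpy, scipy, OpenCV 4.12 (cv2) and the standard library are available. Lean on these libraries where they do the work, as an engineer would, in place of code of your own. Each camera call takes 0.05 s, during which the arm holds its last target. There are 200 camera calls.

TASK

The AA battery charger plugged into the bench's socket strip is not charging: its own outlet's rocker switch and the strip's main switch (the last one, at the conduit end, with no socket behind it) are both off. Switch both on by pressing lightly, with the fingertips, on the half of each rocker that has the white dot, in either order. Leave the other outlets and their switches, the plugged-in devices and the things on the bench alone, and finish with the hand clear.

Things in the scene. Friction and masses are not known exactly. Their poses are not given: they have to be found in the camera images.
- strip: Socket strip 96 (x) x 376 (y) x 40 mm high, fixed. Origin: centre of its underside; z up. A steel conduit leaves its +y end. Five units on top, 70 mm apart: main switch at y = 140 mm, outlets at 70, 0, -70, -140 in any order. Each has a black rocker 28 mm (x) by 20 mm (y) centred at x = -26 mm (robot's side), pivoting on an axis along y 42 mm above the bench, and a socket at x = +22 mm.
- charger_switch (a joint): rocker switch of the charger's outlet, in rad: 0 = off (near half, the one with the white dot, stands up), 0.4 = on (near half pressed down). It snaps over-centre: about 3 N on the outer end of the half that stands up turns it; past the middle (0.2) it goes on by itself, and it stays where it is.
- main_switch (a joint): rocker switch of the whole strip (main), in rad: 0 = off (near half, the one with the white dot, stands up), 0.4 = on (near half pressed down). Same kind and force as the outlet switches.
- charger_switch_dot (a point): The white dot (4 mm) on the charger's rocker, on the upper face of the near half, towards the robot side (-x of the strip) of the rocker's pivot: 8 mm from it and 52 mm above the bench when off, 11.5 mm and 48 mm when on (moves with the rocker). Press here or a few mm further out, straight down: 6 N is ample.
- main_switch_dot (a point): The same dot on the main rocker: 52 mm above the bench when off, 48 mm when on.
- charger_outlet: The unit (cover plate 92 x 67 mm, 2 mm thick, with socket and rocker) that the charger is plugged into. Origin: centre of the plate's underside, 40 mm above the bench; axes parallel to the strip's.
- main_unit: The main-switch unit at the conduit end: same plate and rocker, and in place of the socket a round breaker reset 22 mm across, 13 mm high. Origin: centre of the plate's underside, 40 mm above the bench; axes parallel to the strip's.
- charger: Battery charger plugged in behind its rocker: flat black block 50 (x) x 62 (y) x 31 mm high with two AA cells lying side by side in its open top. Origin: centre of its underside on the socket face, 44 mm above the bench; top at 75 mm. Its front face is 23 mm behind the rocker's middle.
- usb_outlet: Unit with a plain white USB adapter cube (40 x 40 x 46 mm high, top 90 mm above the bench). Same plate and rocker; origin: centre of the plate's underside. Leave alone.
- timer_outlet: Unit with a white plug-in timer (50 x 56 mm, round 48 mm dial on top, 41 mm high, top 85 mm above the bench). Same plate and rocker; origin: centre of the plate's underside. Leave alone.
- spare_outlet: Unit whose socket is empty. Same plate and rocker; origin: centre of the plate's underside. Leave alone.
- usb_switch (a joint): rocker switch of the USB adapter's outlet, in rad: 0 = off (near half, the one with the white dot, stands up), 0.4 = on (near half pressed down). Starts on; leave it.
- timer_switch (a joint): rocker switch of the timer's outlet, in rad: 0 = off (near half, the one with the white dot, stands up), 0.4 = on (near half pressed down). Starts on; leave it.
- spare_switch (a joint): rocker switch of the empty outlet, in rad: 0 = off (near half, the one with the white dot, stands up), 0.4 = on (near half pressed down). Starts off; leave it.
- tape_measure: Loose yellow tape measure standing on the robot's side of the strip, 66 x 34 x 65 mm high; origin: centre of its underside.
- screwdriver: Loose screwdriver lying on the robot's side of the strip, about 200 mm long (its x, tip at +x), 26 mm high; origin: under its middle.
- screw_jar: Loose glass jar with a steel cap behind the strip, 66 mm across, 85 mm high; origin: centre of its underside.
- funnel: Loose white plastic funnel standing mouth down behind the strip, 94 mm across, 105 mm high; origin: centre of its underside.
Not all that is in view belongs to the job. There is more than one size of the tape_measure; the one meant has the size given above. What is shaped like the screw_jar but blue is not meant.

How it is judged:
By the outcome, as a careful person would: the job done as asked, in the order asked, and still so for the second after the job is handed in, with the robot touching nothing.
It also fails if it takes over 38 s, if anything falls off the work surface, if the arm or the gripper's body presses on something with over 40 N, if the wrist force passes 120 N, or if a joint passes its speed limit or range.

## Working session

There is one attempt and no reset: what is moved stays moved. The work goes in short steps, Python scripts to look and compute and a tool call to move; the robot and the scene stay as the last step left them, time stands still between calls to the robot, and variables do not carry over. Pictures are saved under pics/ and viewed, at most 10 in all, crops included, and the job is handed in when it is done.

Besides the shell and the picture viewer there is one more tool, called after ">>>" in YAML: its name, and indented under it one key for each argument. carry_out: Moves the arm, as the interface text tells. Its arguments: {"type":"object","properties":{"targets":{"type":"array"},"force":{"type":"number"}},"required":["targets"]}

```bash
mkdir -p pics
cat > h.py <<'E'
import numpy as np, cv2
from station import manip, cams
def ray(name,px,info=None):
    i=info or cams.camera_info(name); K=np.array(i["K"]);T=np.array(i["T"])
    d=((np.array(px,float)-K[:2,2])/[K[0,0],K[1,1]]); u=d.copy()
    for _ in range(20): u=d/(1+i["k1"]*(u@u))
    return T[:3,3],T[:3,:3]@np.r_[u,1]
def onz(name,px,z,info=None):
    o,r=ray(name,px,info); return o+r*(z-o[2])/r[2]
def proj(name,P,info=None):
    i=info or cams.camera_info(name);K=np.array(i["K"]);T=np.array(i["T"])
    p=T[:3,:3].T@(np.array(P)-T[:3,3]);u=p[:2]/p[2];u=u*(1+i["k1"]*(u@u))
    return u*[K[0,0],K[1,1]]+K[:2,2]
def snap(name,f):
    im=cams.snapshot(name); cv2.imwrite(f,im[:,:,::-1]); return im
E
python3 - <<'E'
from h import *
for n in("top","side","wrist"):
    i=cams.camera_info(n); print(n,np.round(i["T"],3).tolist(),i["K"][0][0],i["k1"])
    snap(n,f"pics/{n}0.png")
s=manip.sense();print(s["tcp_pos"],s["tool_rot"],s["finger_gap"],s["t"])
E
```

```text
top [[0.003, -0.986, 0.167, 0.433], [-0.999, -0.011, -0.045, -0.03], [0.046, -0.167, -0.985, 0.78], [0.0, 0.0, 0.0, 1.0]] 455.70476667045597 -0.10958823114109956
side [[-0.96, -0.209, 0.186, 0.397], [-0.28, 0.733, -0.62, 0.462], [-0.007, -0.648, -0.762, 0.681], [0.0, 0.0, 0.0, 1.0]] 488.38380933192053 0.012958949409186361
wrist [[0.398, -0.88, -0.258, 0.315], [-0.917, -0.383, -0.11, -0.544], [-0.002, 0.28, -0.96, 0.374], [0.0, 0.0, 0.0, 1.0]] 376.9328410391585 0.01801561615520793
[ 0.24892787 -0.57273029  0.24953947] [ 9.79081623e-01  2.03466090e-01 -1.03899490e-05 -8.51948757e-04] 1.0020186853386743 0.15
```

View pics/top0.png

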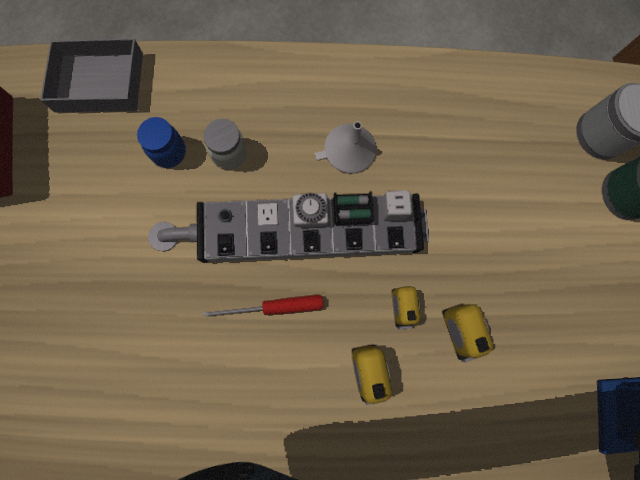

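View pics/side0.png

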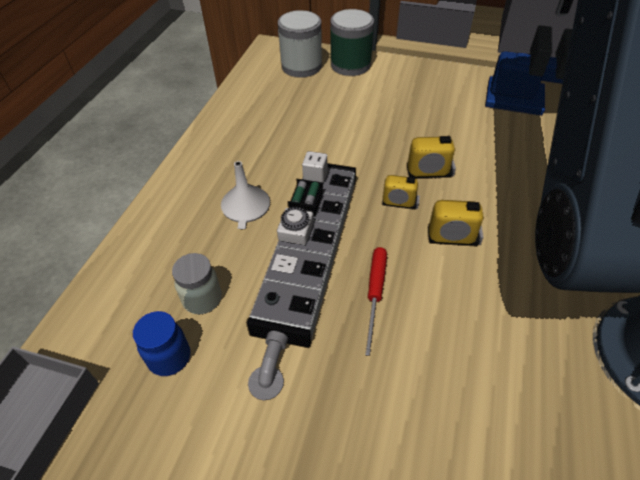

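Top view: the rockers run left to right as main (226,243, conduit end), spare (268,241, empty socket), timer (311,240, dial), charger (354,238, two green cells behind) and USB (396,237, white cube). The look-alikes are the five identical rockers. I choose (354,238) for the charger and (226,243) for main. Next is a close crop to check that choice and find the dots.

Run:
```python
from h import *
im=cv2.imread("pics/top0.png"); s=cv2.imread("pics/side0.png")
a=cv2.resize(im[180:270,190:440],None,fx=3.2,fy=3.2,interpolation=cv2.INTER_CUBIC)
b=cv2.resize(s[150:350,245:365],None,fx=1.5,fy=1.5,interpolation=cv2.INTER_CUBIC)
c=np.zeros((a.shape[0]+b.shape[0],800,3),np.uint8);c[:a.shape[0],:a.shape[1]]=a;c[a.shape[0]:,:b.shape[1]]=b
cv2.imwrite("pics/crop.png",c)
def dots(im,cs,n):
    out=[]
    for (u,v) in cs:
        g=cv2.cvtColor(im,cv2.COLOR_BGR2GRAY)[v-10:v+11,u-10:u+11].astype(float)
        m=(g<50).astype(np.uint8)
        k,l,st,ce=cv2.connectedComponentsWithStats(m,connectivity=4);j=1+np.argmax(st[1:,4]);hull=np.zeros_like(m)
        cv2.fillConvexPoly(hull,cv2.convexHull(np.argwhere(l==j)[:,::-1].astype(np.int32)),1)
        hull=cv2.erode(hull,np.ones((3,3),np.uint8))
        w=np.where(hull>0,np.clip(g-50,0,None),0);yy,xx=np.mgrid[:21,:21]
        p=np.array([(w*xx).sum(),(w*yy).sum()])/max(w.sum(),1e-6)+[u-10,v-10]
        q=ce[j]+[u-10,v-10]
        out.append(p);print(n,(u,v),"dot",p.round(1),"peak",w.max(),"rk",q.round(1),onz(n,p,.052).round(4),"rk@.046",onz(n,q,.046).round(4))
    return out
A=dots(im,[(226,244),(268,242),(311,240),(354,238),(396,237)],"top")
B=dots(s,[(302,304),(314,268),(323,236),(332,207),(342,180)],"side")
for p,q in zip(A,B):
    (o1,r1),(o2,r2)=ray("top",p),ray("side",q)
    x=np.linalg.lstsq(np.c_[r1,-r2],o2-o1,rcond=None)[0]
    P,Q=o1+r1*x[0],o2+r2*x[1];print("tri",((P+Q)/2).round(4),"gap",np.linalg.norm(P-Q).round(4))
```

```text
top (226, 244) dot [224.1 248.7] peak 74.0 rk [225.8 243.8] [0.5389 0.0869 0.052 ] rk@.046 [0.5478 0.0854 0.046 ]
top (268, 242) dot [268.  246.5] peak 76.0 rk [268.3 242. ] [0.5433 0.0164 0.052 ] rk@.046 [0.5516 0.0164 0.046 ]
top (311, 240) dot [311.3 246.8] peak 103.0 rk [311.2 239.8] [ 0.5435 -0.0534  0.052 ] rk@.046 [ 0.5559 -0.0533  0.046 ]
top (354, 238) dot [354.1 242.7] peak 85.0 rk [353.6 237.9] [ 0.5509 -0.123   0.052 ] rk@.046 [ 0.5599 -0.123   0.046 ]
top (396, 237) dot [396.4 243.1] peak 88.0 rk [395.3 236.7] [ 0.551  -0.1927  0.052 ] rk@.046 [ 0.5627 -0.1924  0.046 ]
side (302, 304) dot [306.7 302.4] peak 95.0 rk [301.8 304.5] [0.5372 0.0877 0.052 ] rk@.046 [0.5445 0.0897 0.046 ]
side (314, 268) dot [317.7 266.1] peak 83.0 rk [313.4 268.2] [0.5408 0.0179 0.052 ] rk@.046 [0.5476 0.0197 0.046 ]
side (323, 236) dot [329.3 235.4] peak 93.0 rk [322.6 235.9] [ 0.5404 -0.0489  0.052 ] rk@.046 [ 0.5524 -0.0495  0.046 ]
side (332, 207) dot [336.  204.3] peak 67.0 rk [331.6 206.9] [ 0.5487 -0.1218  0.052 ] rk@.046 [ 0.556  -0.1191  0.046 ]
side (342, 180) dot [345.7 179.8] peak 80.0 rk [339.8 180.3] [ 0.5479 -0.1877  0.052 ] rk@.046 [ 0.5597 -0.1896  0.046 ]
tri [0.5383 0.087  0.0507] gap 0.0016
tri [0.5424 0.0164 0.0498] gap 0.0023
tri [ 0.5431 -0.0537  0.0461] gap 0.0025
tri [ 0.5501 -0.1233  0.0504] gap 0.0021
tri [ 0.5507 -0.1942  0.0458] gap 0.0026
```

View pics/crop.png

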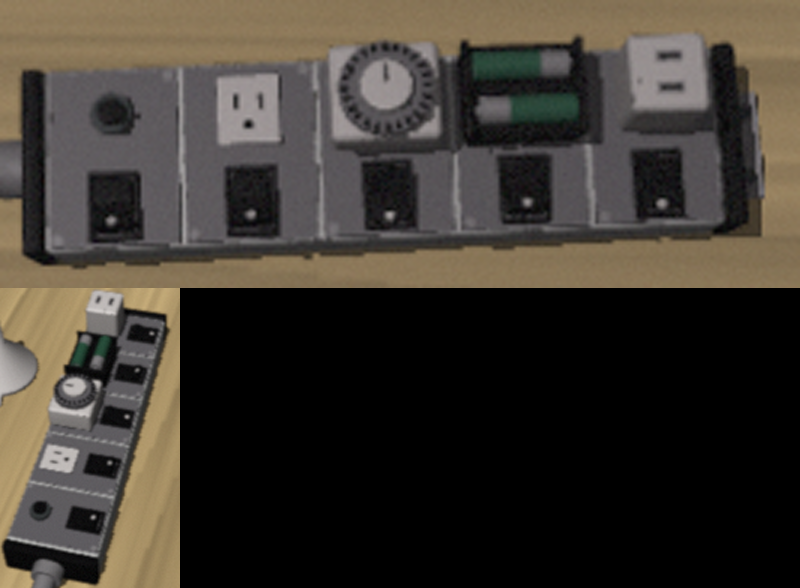

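The crop confirms it. Main's dot is at (224,249), behind it the breaker button at the conduit end. The charger's dot is at (354,243), right in front of the green cells. Both rockers' dots measure about 50 mm up, versus 46 mm for timer and USB, so both are off. I'll move to hover over the charger rocker, fingers shut and pads' width along strip x.

>>> carry_out:
  targets:
    - [[4,-2.6,1,0,0,2,0],[7.5,-4.9,2,0,0,4,0],[11,-7.2,3,0,0,6,0],[14.5,-9.5,4,0,0,8,0],[18,-11.8,5,0,0,10,0],[21.5,-14,6,0,0,12,0],[25,-16.3,7,0,0,14,0],[28.5,-18.6,8,0,0,16,0],[32,-20.9,9,0,0,18,0],[35.5,-23.2,10,0,0,20.2,0],[39,-25.5,10,0,0,20.2,0],[42,-27.4,10,0,0,20.2,0]]
  force: 20

```text
t: 1.15
tcp_pos: [0.5181, -0.163, 0.1495]
tool_rot: [1.0, 0.028, -0.001, -0.001]
force: [0.6, -1.6, -0.4]
finger_gap: -0.001
gripper_force: 0.0
```

>>> carry_out:
  targets:
    - [[0,0,0,0,0,0,0],[0,0,0,0,0,0,0],[0,0,0,0,0,0,0]]

```text
t: 1.4
tcp_pos: [0.5179, -0.1651, 0.1505]
tool_rot: [1.0, 0.029, -0.0, 0.0]
force: [-0.3, -0.0, -0.7]
finger_gap: -0.001
gripper_force: 0.0
```

```bash
cat > go.py <<'E'
from h import *
from scipy.spatial.transform import Rotation as R
def rep():
    s=manip.sense();r=R.from_quat(s["tool_rot"]);X=r.as_matrix()[:,0]
    print("t",round(s["t"],2),s["tcp_pos"].round(4) if hasattr(s["tcp_pos"],"round") else s["tcp_pos"],"yaw",np.degrees(np.arctan2(X[1],X[0])).round(2),"F",np.round(s["force"],2),"gap",round(s["finger_gap"],3))
    for n,p in (("charger",[.5453,-.1233,.12]),("main",[.5330,.0863,.12])): print(n,"cm in tool axes",(100*r.inv().apply(np.array(p)-s["tcp_pos"])).round(2))
rep()
E
python3 go.py
```

```text
t 1.4 [ 0.5179 -0.1651  0.1505] yaw 3.35 F [-0.3  -0.04 -0.74] gap -0.001
charger cm in tool axes [ 2.98 -4.01  3.05]
main cm in tool axes [  2.98 -25.01   3.04]
```

>>> carry_out:
  targets:
    - [[1.5,-2,1.5,0,0,0,0],[3,-4,3,0,0,0,0],[3,-4,4.5,0,0,0,0],[3,-4,6,0,0,0,0],[3,-4,6.5,0,0,0,0],[3,-4,6.5,0,0,0,0],[3,-4,6.5,0,0,0,0]]

```text
t: 1.98
tcp_pos: [0.5453, -0.1249, 0.0858]
tool_rot: [1.0, 0.027, -0.0, 0.0]
force: [-0.1, 0.2, 0.0]
finger_gap: 0.002
gripper_force: 0.0
```

```bash
python3 go.py
python3 - <<'E'
from h import *
s=snap("side","pics/s1.png"); w=snap("wrist","pics/w1.png")
a=cv2.resize(s[90:290,230:430],(400,400),interpolation=cv2.INTER_CUBIC);b=cv2.resize(w,(400,300))
c=np.zeros((400,800,3),np.uint8);c[:,:400]=a;c[:300,400:]=b
cv2.imwrite("pics/v1.png",c[:,:,::-1])
print("proj side charger dot",proj("side",[.5503,-.123,.052]))
E
```

```text
t 1.98 [ 0.5453 -0.1249  0.0858] yaw 3.15 F [-0.13  0.24  0.01] gap 0.002
charger cm in tool axes [ 0.01 -0.16 -3.42]
main cm in tool axes [ -0.07 -21.16  -3.42]
proj side charger dot [335.29187411 203.65857211]
```

View pics/v1.png

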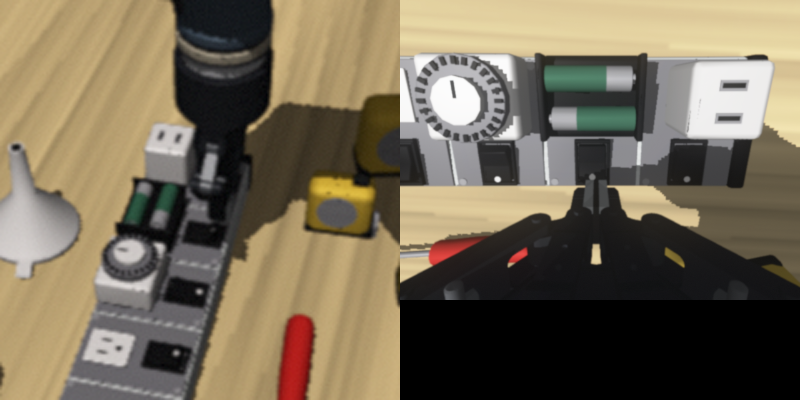

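Fingers are shut right over the charger's dot (wrist pixel about (592,178) in the composite, directly below the green cells). Now pressing down gently.

>>> carry_out:
  targets:
    - [[0,-0.1,0.6,0,0,0,0],[0,-0.1,1,0,0,0,0],[0,-0.1,1.2,0,0,0,0],[0,-0.1,1.3,0,0,0,0],[0,-0.1,1.4,0,0,0,0],[0,-0.1,1.5,0,0,0,0],[0,-0.1,1.5,0,0,0,0]]

```text
t: 2.67
tcp_pos: [0.5448, -0.1223, 0.0706]
tool_rot: [1.0, 0.029, -0.001, -0.0]
force: [-0.4, -0.4, 2.7]
finger_gap: 0.0
gripper_force: 1.0
```

Contact at about 2.7 N. Continuing in small steps.

>>> carry_out:
  targets:
    - [[0,0,0.1,0,0,0,0],[0,0,0.1,0,0,0,0],[0,0,0.15,0,0,0,0],[0,0,0.2,0,0,0,0],[0,0,0.2,0,0,0,0]]

```text
t: 3.08
tcp_pos: [0.546, -0.1226, 0.0685]
tool_rot: [1.0, 0.029, 0.0, 0.0]
force: [0.0, -0.1, -0.6]
finger_gap: 0.001
gripper_force: 0.0
```

Force fell to zero, so the rocker has snapped over. Lifting, moving along to main, and checking the charger rocker from there.

>>> carry_out:
  targets:
    - [[0,0,-2,0,0,0,0],[0,0,-4,0,0,0,0],[0,0,-6,0,0,0,0],[0,-3,-6,0,0,0,0],[0,-6.5,-6,0,0,0,0],[0,-10,-6,0,0,0,0],[0,-13.5,-6,0,0,0,0],[0,-17,-6,0,0,0,0],[0,-19.5,-6,0,0,0,0],[0,-21,-6,0,0,0,0],[0,-21,-6,0,0,0,0],[0,-21,-6,0,0,0,0]]

```text
t: 4.08
tcp_pos: [0.5336, 0.0879, 0.1286]
tool_rot: [1.0, 0.03, 0.0, 0.0]
force: [0.0, 0.1, 0.8]
finger_gap: -0.002
gripper_force: 0.0
```

```bash
python3 go.py
python3 - <<'E'
from h import *
s=snap("side","pics/s2.png"); w=snap("top","pics/t2.png")
a=cv2.resize(s[130:330,230:430],(400,400),interpolation=cv2.INTER_CUBIC);b=cv2.resize(w[175:275,240:440],(400,200),interpolation=cv2.INTER_CUBIC)
c=np.zeros((400,800,3),np.uint8);c[:,:400]=a;c[:200,400:]=b
cv2.imwrite("pics/v2.png",c[:,:,::-1])
E
```

```text
t 4.08 [0.5336 0.0879 0.1286] yaw 3.41 F [0.04 0.08 0.76] gap -0.002
charger cm in tool axes [-0.09 21.15  0.87]
main cm in tool axes [-0.07  0.16  0.86]
```

View pics/v2.png

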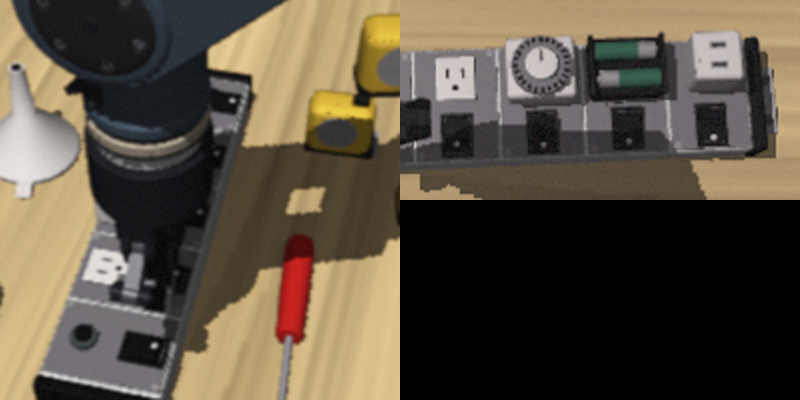

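The charger's dot (628,145) now lies as far out as the timer's (543,145), though in shade, so I'll verify it at the end. The screwdriver and other things are untouched. Pressing main.

>>> carry_out:
  targets:
    - [[0,0.1,2,0,0,0,0],[0,0.1,4,0,0,0,0],[0,0.1,5,0,0,0,0],[0,0.1,5.4,0,0,0,0],[0,0.1,5.5,0,0,0,0],[0,0.1,5.6,0,0,0,0],[0,0.1,5.7,0,0,0,0],[0,0.1,5.8,0,0,0,0],[0,0.1,5.8,0,0,0,0]]

```text
t: 4.93
tcp_pos: [0.5339, 0.086, 0.0713]
tool_rot: [1.0, 0.029, 0.0, 0.0]
force: [-0.5, -1.8, 1.8]
finger_gap: -0.001
gripper_force: 0.9
```

>>> carry_out:
  targets:
    - [[0,0,0.1,0,0,0,0],[0,0,0.15,0,0,0,0],[0,0,0.2,0,0,0,0],[0,0,0.2,0,0,0,0]]

```text
t: 5.27
tcp_pos: [0.534, 0.0863, 0.0686]
tool_rot: [1.0, 0.029, 0.0, -0.0]
force: [-0.2, 0.5, -0.2]
finger_gap: 0.0
gripper_force: 0.0
```

Same signature as before. Lifting and retreating toward the robot's right so the view is clear.

>>> carry_out:
  targets:
    - [[0,0,-3,0,0,0,0],[0,0,-6,0,0,0,0],[0,0,-9,0,0,0,0],[0,0,-12,0,0,0,0],[-2,3,-13,0,0,0,0],[-4,6.5,-13,0,0,0,0],[-5,10,-13,0,0,0,0],[-5,13.5,-13,0,0,0,0],[-5,17,-13,0,0,0,0],[-5,20.5,-13,0,0,0,0],[-5,24,-13,0,0,0,0],[-5,27.5,-13,0,0,0,0]]

```text
t: 6.27
tcp_pos: [0.4995, -0.1929, 0.1986]
tool_rot: [1.0, 0.029, 0.0, 0.0]
force: [-0.0, 0.8, -0.2]
finger_gap: -0.001
gripper_force: 0.0
```

>>> carry_out:
  targets:
    - [[-1,3.5,0,0,0,0,0],[-1,7,0,0,0,0,0],[-1,10.5,0,0,0,0,0],[-1,14,0,0,0,0,0],[-1,17.5,0,0,0,0,0],[-1,21,0,0,0,0,0],[-1,24,0,0,0,0,0],[-1,26,0,0,0,0,0],[-1,26,0,0,0,0,0],[-1,26,0,0,0,0,0]]

```text
t: 7.1
tcp_pos: [0.504, -0.4522, 0.1979]
tool_rot: [1.0, 0.028, 0.0, -0.0]
force: [0.4, -0.1, -0.3]
finger_gap: 0.0
gripper_force: 0.0
```

```bash
python3 go.py
python3 - <<'E'
from h import *
s=snap("side","pics/s3.png"); w=snap("top","pics/t3.png")
b=cv2.resize(w[180:270,190:440],None,fx=3.2,fy=3.2,interpolation=cv2.INTER_CUBIC)
a=cv2.resize(s[150:350,245:365],None,fx=1.5,fy=1.5,interpolation=cv2.INTER_CUBIC)
d=cv2.resize(w,(400,300))
c=np.zeros((600,800,3),np.uint8);c[:288]=b;c[288:588,:180]=a;c[288:588,200:600]=d
cv2.imwrite("pics/v3.png",c[:,:,::-1])
g=cv2.cvtColor(w,cv2.COLOR_RGB2GRAY)
for u,v in[(225,249),(268,247),(311,246),(354,244),(396,243)]:
    q=g[v-5:v+6,u-5:u+6];print((u,v),"dot row offset vs first picture guess:",cv2.minMaxLoc(q)[1:4:2])
E
```

```text
t 7.1 [ 0.504  -0.4522  0.1979] yaw 3.18 F [ 0.41 -0.13 -0.26] gap 0.0
charger cm in tool axes [  5.94 -32.6    7.82]
main cm in tool axes [  5.88 -53.6    7.83]
(225, 249) dot row offset vs first picture guess: (167.0, (5, 7))
(268, 247) dot row offset vs first picture guess: (130.0, (5, 4))
(311, 246) dot row offset vs first picture guess: (154.0, (5, 6))
(354, 244) dot row offset vs first picture guess: (148.0, (5, 6))
(396, 243) dot row offset vs first picture guess: (144.0, (5, 5))
```

View pics/v3.png

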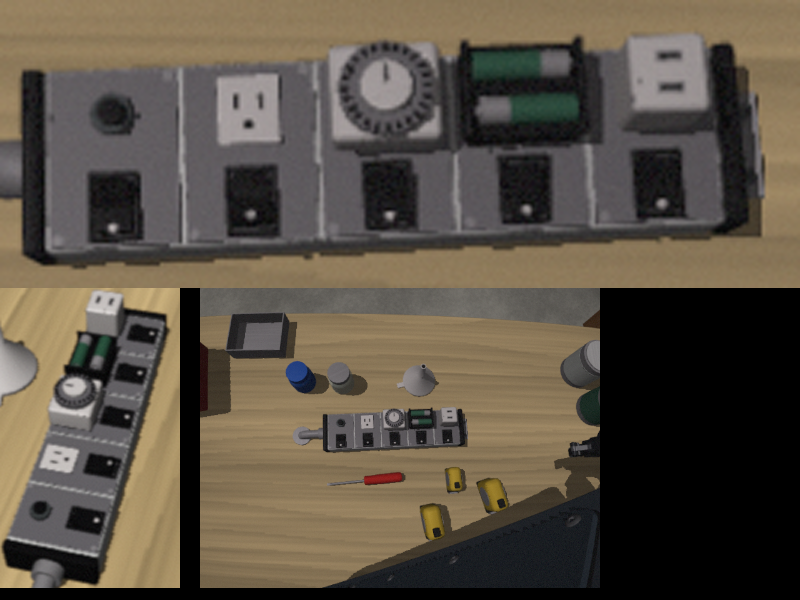

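The main dot moved from row 249 to 251 and the charger dot from row 243 to 245, so both now sit like the timer's and USB's "on" dots. Spare stays at 246, everything else is undisturbed, and the hand is clear.

```bash
python3 -c "
from station import sign_off
print(sign_off())"
```

```text
the job is handed in; nothing more can be done
None
```

I switched on the charger's rocker and the main rocker with light presses (about 3 N at the highest reading), the final pictures show both on and everything else on the bench unmoved, and I handed the job in at about 7 s with the hand clear.

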